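Lock the focus barrel with its knurled ring

TASK

Fit the loose orange-handled holding spanner over the flats of the focus barrel, right down on the shoulder with its tail resting beside the stop post, so that the barrel is held still. Then turn the knurled brass lock ring clockwise (seen from above) until it comes up tight against the housing, to about 0.5 N m and not over 1 N m, without touching the spanner while you tighten. Let go, leave the spanner fitted and do not disturb the small things around.

Things in the scene. Friction and masses are not known exactly. Their poses are not given: they have to be found in the camera images.
- stand: Fixed grey stand, base plate 74x176x10 mm. Origin on the table under the barrel's vertical axis; z up; -y points from the barrel to the tail rest. On the axis, upward: dark housing (radius 26 mm at its foot, 21 mm from 18 to 45 mm height), brass lock ring, black barrel. Apart from the tail rest and its post nothing stands within 60 mm of the axis.
- stop_post: Fixed steel post, 10x14 mm, 30 to 92 mm above the table. Origin at its foot, at (-16, -108, 30) mm in the stand's frame; inner face at x = -11 mm there, 5 mm clear of a centred spanner shank. Tightening swings the spanner's tail toward the stand's -x until its shank bears on this post, 108 mm from the axis (0.5 N m gives about 4.6 N).
- tail_rest (a point): Centre of the flat top (34x22 mm, 70 mm above the table) of the aluminium tail rest, 108 mm from the axis along the stand's -y. The stop post stands on its -x side; on its +x side is a low lip (inner face at x = +13 mm, top 80 mm above the table). The fitted spanner's shank lies between them.
- ring_grip (a point): Point on the vertical axis at half height of the lock ring, 54.5 mm above the table. Brass knurled ring, 50 mm diameter, 16 mm high (46.5 to 62.5 mm above the table), to be grasped across its diameter from above. Axes as the stand. Fingers about square to the fitted shank have some 45 degrees of room to either side of it before they meet it.
- lock_ring (a joint): Angle of the ring on the barrel, rad, growing as it tightens (clockwise from above); zero arbitrary. At the start 0.7 to 1.3 rad short of its seat, which must be felt: resistance then rises steeply within a few hundredths of a rad. Until then the thread drags with 0.1 N m, more than the barrel's own friction, so an unheld barrel is carried round with the ring.
- focus_barrel (a joint): Angle of the barrel in its housing, rad, clockwise from above positive; within 0.03 of zero at the start (zero: flats parallel to the stand's y). Friction only 0.035 N m. Some 0.1 to 0.2 rad of play is taken up before the fitted spanner stops it; beyond 0.3 rad the focus is lost.
- barrel_shoulder (a point): Point on the axis, 70 mm above the table, on the barrel's shoulder (a disc of radius 15 mm) where the fitted spanner lies. Turns with the barrel: y along the flats. The flats above it: 16 mm apart (across x), 26 mm long (along y), 14 mm high; then a tapered lens cap of radius 7.8 to 6 mm; the very top is 88.5 mm above the table.
- holding_spanner: Loose steel fork spanner, 0.08 to 0.17 kg, lying flat. Origin: underside, centre of the fork opening (goes on the barrel axis). z up, shank along -y. 8 mm thick; opening 18 mm between prongs 5 mm wide, open toward +y (ends at y = 14 mm), closed at y = -14.5 mm; shank 12 mm wide to y = -123 mm. Fitted: underside 70 mm above the table, axes as the stand's within 0.05 rad.
- spanner_grip (a point): Point to grasp on the spanner's orange handle block, 22 mm above its underside, 63 mm from its origin along -y. The block is 12 mm wide (x, closing direction), 36 mm long (y from -81 to -45 mm), its top 30 mm above the underside.
- spanner_tail (a point): Point on the spanner's underside, 108 mm from its origin along -y, that comes over the tail rest.
- vial: Bystander: small specimen vial with black cap, 18x18x55 mm, standing. Origin at the centre of its underside.
- cover_box: Bystander: small clear box, 30x29x12 mm. Origin at the centre of its underside.
- dish: Bystander: clear round dish, 90x90x12 mm. Origin at the centre of its underside.
- marker: Bystander: white marker pen with black cap, 17x135x16 mm, lying. Origin under its centre.
There are look-alikes about, which are no part of the job. What is shaped like the holding_spanner but green or turquoise is not meant.

How it is judged:
By the outcome, as a careful person would: the job done as asked, in the order asked, and still so for the second after the job is handed in, with the robot touching nothing.
It also fails if it takes over 70 s, if anything falls off the work surface, if the arm or the gripper's body presses on something with over 40 N, if the wrist force passes 120 N, or if a joint passes its speed limit or range.

ROBOT

A 6-joint arm with a two-finger parallel gripper is mounted at the origin on a cart in front of the work surface, level with it; the furniture and walls round the work are solid. World frame = base frame: x ahead of the robot, y to its left, z up, the work surface at z = 0. Lengths are in m, angles in rad, forces in N, time in s.
With the tool pointing down it reaches from about 0.35 to 0.975 m from the base axis. Payload 4.9 kg.
Tool frame: the origin (TCP) lies midway between the tips of the shut fingers; the grasp point (between the pads) lies ctrl.grip_depth behind it (ctrl.grip_depth is the distance from the TCP to the grasp point, in m); y points along the fingers, z is the direction in which the jaws open and shut, and the axes are right-handed (so a half turn about y gives the same grasp; the last joint's range is limited). The gripper opens to 85 mm and grips with 20 to 120 N. Pads are 22 mm wide; open, the fingers measure 114 mm over their backs; the gripper's body (76 mm by 85 mm) begins 54 mm behind the grasp point. The pads swing forward as they close: fully open they stand 13 mm farther back than shut.
Start: joints at [1.121, 0.053, 1.613, -0, 1.476, -0.119], TCP at [0.203, 0.591, 0.231] pointing down, gripper open.
Joint ranges: [-3.01, 3.01], [-1.01, 2.22], [0.06, 2.58], [-1.02, 4.17], [0.09, 2.62], [-3.14, 3.14]. Speed limits (rad/s): [2.57, 2.57, 3.14, 3.14, 3.14, 3.14].

INTERFACE

Orientations are given as a rotation vector (axis times angle).
In Python, from station import ctrl gives the robot as it stands.
- The arm moves only by the tool jog_arm, never from a script. Its argument "moves" is a list of rows, each a list of 6 numbers: the shift along the tool's x, y, z in mm, then the turn, a rotation vector about the tool's x, y, z in rad. In form: [[x, y, z, wx, wy, wz], ...]. A call has 1 to 12 rows; each row shifts and turns the commanded pose from where the row before left it, along the tool's axes as they then stand; what a row does not reach is not made up. A row lasts 1/10 s, in which the tool goes at most 50 mm and 8.59 degrees, less where a joint would pass 70% of its speed; a pose out of reach is approached as far as the arm can. A call is refused whole if a number of a shift passes 50 or a number of a turn 0.15, either way. A call with a gripper value outside its range is refused whole. "grip" is the finger opening in mm, from 0 to 85.4, set as the call begins (left out, the last holds). The fingers move at their own pace and stop on an object; "grip_force" is the grip in N (left out, the last holds). Time passes only in rows, so rows that do not move let the fingers close. It gives the time, the measured TCP pose, the force and the opening at its end, in the units of the state.
- ctrl.get_obs(): the state, without advancing time (a new reading comes with each control period).
- ctrl.get_image(name): name is "side" or "top" or "wrist"; returns the picture (384x512x3 uint8, red, green, blue); there is no depth.
- ctrl.camera_params(name): a dict with "fx", "fy", "cx", "cy" (pixels), "pose" (4x4, takes a point from camera to world coordinates); the wrist camera has in their place "T_tool_cam" (4x4, takes a point from camera to tool coordinates, whose origin is the TCP and whose axes are the tool frame's). Camera axes: x right, y up, looking along -z (the intrinsics and any distortion apply to the point x, -y, -z); pixel columns grow to the right and rows downward; lengths in m; the calibration is good to about 2 mm. A picture is of the moment at which its call begins: read the wrist's pose just before it. camera_params takes no time and is no camera call.
- ctrl.finish_job(): hands the job in, once; it reports no verdict.
The state is a dict: "t": time; "q": joint angles; "dq": joint speeds; "effort": joint torques, N m; "tool_pos": TCP position; "tool_rot": TCP orientation; "contact_force": force on the tool from outside, world axes, zero at the start; "wrist_torque": the same for the moment, N m; "opening": finger opening in m.
Only numpy, scipy, OpenCV 4.12 (cv2) and the standard library are available. Lean on these libraries where they do the work, as an engineer would, in place of code of your own. Each camera call takes 0.05 s, during which the arm holds its last target. There are 200 camera calls.

## Working session

There is one attempt and no reset: what is moved stays moved. The work goes in short steps, Python scripts to look and compute and a tool call to move; the robot and the scene stay as the last step left them, time stands still between calls to the robot, and variables do not carry over. Pictures are saved under pics/ and viewed, about 8 in all and at most 12, crops included, and the job is handed in when it is done.

Besides the shell and the picture viewer there is one more tool, called after "Call:" as name(argument=value, ...) on one line, values as JSON. jog_arm: Moves the arm, as the interface text tells. Its arguments: {"type":"object","properties":{"moves":{"type":"array","items":{"type":"array","items":{"type":"number"}}},"grip":{"type":"number"},"grip_force":{"type":"number"}},"required":["moves"]}

```bash
ls; mkdir -p pics; python3 - <<'E'
from station import ctrl
import cv2,numpy as np
a=ctrl.get_image("top");b=ctrl.get_image("side")
cv2.imwrite("pics/top.png",a[:,:,::-1]);cv2.imwrite("pics/side.png",b[:,:,::-1])
for n in("top","side","wrist"):print(n,ctrl.camera_params(n))
print(ctrl.grip_depth,ctrl.get_obs())
E
```

```text
pics
top {'fx': 348.7925492950744, 'fy': 348.7925492950744, 'cx': 254.48694232853708, 'cy': 194.3864427872089, 'pose': array([[ 0.14916164,  0.9658473 , -0.21187213,  0.37935473],
       [-0.98880366,  0.14661832, -0.02775573,  0.00273717],
       [ 0.00425654,  0.21364003,  0.97690318,  0.91285315],
       [ 0.        ,  0.        ,  0.        ,  1.        ]])}
side {'fx': 436.5990849609457, 'fy': 436.5990849609457, 'cx': 255.011138814081, 'cy': 180.5527385877224, 'pose': array([[-0.94924317,  0.1749653 , -0.26138966,  0.29403624],
       [-0.31439254, -0.55348126,  0.77124304,  0.75686636],
       [-0.00973351,  0.81427615,  0.58039609,  0.64645291],
       [ 0.        ,  0.        ,  0.        ,  1.        ]])}
wrist {'fx': 329.1365808183786, 'fy': 329.1365808183786, 'cx': 258.95707036444065, 'cy': 190.97912329122164, 'T_tool_cam': array([[ 4.14669431e-04, -9.48492714e-01, -3.16798675e-01,
        -8.14875684e-02],
       [ 8.47766119e-04,  3.16798921e-01, -9.48492343e-01,
        -1.43565290e-01],
       [ 9.99999555e-01,  1.24739597e-04,  9.35466815e-04,
         5.92416354e-04],
       [ 0.00000000e+00,  0.00000000e+00,  0.00000000e+00,
         1.00000000e+00]])}
0.0187 {'t': 0.1, 'q': array([ 1.12102165e+00,  5.32900657e-02,  1.61415805e+00, -4.75366238e-06,
        1.47600493e+00, -1.19041578e-01]), 'dq': array([-0.00324728, -0.00200694, -0.00350234, -0.00191246,  0.00079082,
       -0.00090072]), 'effort': array([ 3.69635873e-04, -3.94899559e+01, -3.71365464e+01, -1.06252110e-04,
        3.89789755e-03, -3.92010861e-05]), 'tool_pos': array([0.20273813, 0.5906062 , 0.23018563]), 'tool_rot': array([-1.5569595 ,  0.26001442, -0.25919834]), 'contact_force': array([ 0.92969417, -0.706103  ,  0.19658912]), 'wrist_torque': array([ 0.00790393,  0.0460303 , -0.03496323]), 'opening': 0.0852559123296689}
```

View pics/top.png

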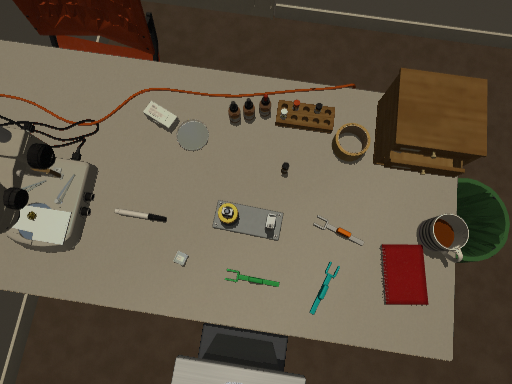

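View pics/side.png

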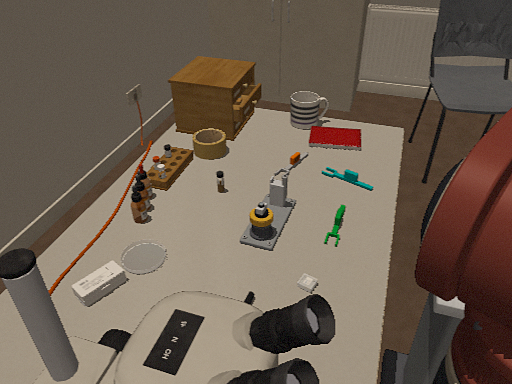

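The top view shows the stand with its ring at about (228,213) and tail rest at (271,222). The orange spanner's fork is at (320,222), its handle at (344,232) and its tail at (362,243). The green and turquoise spanners are the decoys. Next I'll localise these roughly.

```bash
cat > h.py <<'E'
from station import ctrl
import cv2,numpy as np
from scipy.spatial.transform import Rotation as R
def campose(name,obs=None):
    p=ctrl.camera_params(name)
    if 'pose' in p: return p,p['pose']
    T=np.eye(4);T[:3,:3]=R.from_rotvec(obs['tool_rot']).as_matrix();T[:3,3]=obs['tool_pos']
    return p,T@p['T_tool_cam']
def ray(name,uv,z,obs=None):
    p,T=campose(name,obs);uv=np.atleast_2d(uv).astype(float)
    d=np.c_[(uv[:,0]-p['cx'])/p['fx'],-(uv[:,1]-p['cy'])/p['fy'],-np.ones(len(uv))]@T[:3,:3].T
    return T[:3,3]+d*((z-T[2,3])/d[:,2])[:,None]
def proj(name,X,obs=None):
    p,T=campose(name,obs);c=(np.atleast_2d(X)-T[:3,3])@T[:3,:3]
    return np.c_[p['cx']+p['fx']*c[:,0]/-c[:,2],p['cy']-p['fy']*c[:,1]/-c[:,2]]
def mask(img,lo,hi):
    return cv2.inRange(cv2.cvtColor(img,cv2.COLOR_RGB2HSV),lo,hi)
def blobs(m,amin=8):
    n,l,s,c=cv2.connectedComponentsWithStats(m)
    return [(c[i],s[i]) for i in range(1,n) if s[i][4]>=amin],l
def tool(obs):
    M=R.from_rotvec(obs['tool_rot']).as_matrix();return obs['tool_pos'],M
E
python3 - <<'E'
from h import *
a=cv2.imread("pics/top.png")[:,:,::-1].copy();b=cv2.imread("pics/side.png")[:,:,::-1].copy()
for nm,im in(("top",a),("side",b)):
  for lab,lo,hi,z in(("orange",(5,180,120),(17,255,255),.028),("yellow",(20,130,100),(32,255,255),.0625)):
    for c,s in blobs(mask(im,lo,hi))[0]:print(nm,lab,c.round(1),s,ray(nm,c,z)[0].round(4))
print(ray("top",[(318,220),(362,243)],.005))
print(ray("top",[(271,217)],.092))
o=ctrl.get_obs();print(tool(o)[1].round(3))
c=np.hstack([cv2.resize(a[190:260,190:380],None,fx=4,fy=4,interpolation=2)])
cv2.imwrite("pics/c1.png",c[:,:,::-1])
E
```

```text
top orange [332.8  86.9] [315  84  39   6  58] [ 0.9073 -0.1421  0.028 ]
top orange [204.4  92.1] [142  88 127   9 172] [0.8374 0.2085 0.028 ]
top orange [291.1  90.4] [270  89  42   4  62] [ 0.879  -0.0287  0.028 ]
top orange [111.4 110.3] [ 80  91  62  34 118] [0.7455 0.4501 0.028 ]
top orange [ 39.7 107.7] [  0  94  76  29 143] [0.7232 0.6456 0.028 ]
top orange [296.4 102.1] [294 100   6   5  25] [ 0.8463 -0.0476  0.028 ]
top orange [344.3 231.8] [338 228  13   9  58] [ 0.5092 -0.2121  0.028 ]
top yellow [227.5 212.7] [218 203  20  20 182] [0.5082 0.0857 0.0625]
side orange [196.7  58.5] [195  56   5   6  11] [ 1.0633 -0.7991  0.028 ]
side orange [209.1  72.3] [188  58  38  29 339] [ 0.957  -0.6775  0.028 ]
side orange [226.3  62.2] [225  60   4   6   9] [ 0.9333 -0.7943  0.028 ]
side orange [235.3  65.7] [230  61  11  10  31] [ 0.8862 -0.7694  0.028 ]
side orange [244.4  64.6] [242  63   5   5   9] [ 0.8564 -0.7912  0.028 ]
side orange [249.8  64.4] [247  62   7   8  16] [ 0.837  -0.7991  0.028 ]
side orange [185.1  66.8] [182  64   8   7   9] [ 1.0682 -0.7025  0.028 ]
side orang
[... 1183 characters left out ...]
[168.5 174.8] [166 173   6   6  12] [ 0.7863 -0.0236  0.028 ]
side orange [151.7 177.5] [148 176   8   4  12] [ 8.205e-01 -2.000e-04  2.800e-02]
side orange [157.2 178.9] [155 177   5   4   8] [0.8044 0.0009 0.028 ]
side orange [164.5 179.4] [162 178   5   4   8] [ 0.7863 -0.0026  0.028 ]
side yellow [217.4 141.4] [209 138  15   7  21] [ 0.7078 -0.1583  0.0625]
side yellow [200.2 142.9] [196 141  10   4  12] [ 0.7478 -0.1375  0.0625]
side yellow [260.7 216. ] [250 208  23  14 123] [0.5061 0.0973 0.0625]
[[ 0.53323009 -0.14652469  0.005     ]
 [ 0.49063546 -0.26588172  0.005     ]]
[[ 0.50888963 -0.0209329   0.092     ]]
[[ 0.946 -0.001  0.325]
 [-0.325 -0.002  0.946]
 [-0.    -1.    -0.002]]
```

View pics/c1.png

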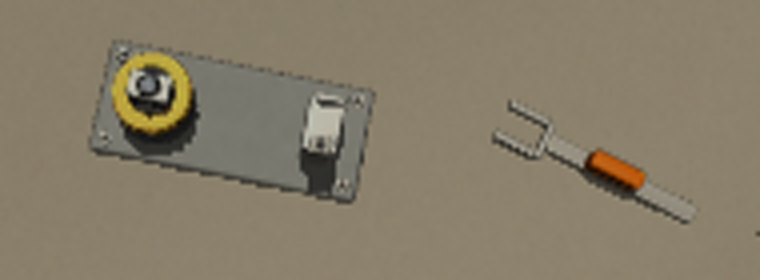

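Call:
jog_arm(moves=[[15.5, 0, -45.5, 0, 0, 0], [15.5, 0, -45.5, 0, 0, 0], [15.5, 0, -45.5, 0, 0, 0], [15.5, 0, -45.5, 0, 0, 0], [15.5, 0, -45.5, 0, 0, 0], [15.5, 0, -45.5, 0, 0, 0], [38, 0, 13, 0, 0, 0], [38, 0, 13, 0, 0, 0], [38, 0, 13, 0, 0, 0], [0, 0, 0, 0, 0.15, 0], [0, 0, 0, 0, 0.15, 0], [0, 0, 0, 0, 0.15, 0]])

```text
t: 1.3
tool_pos: [0.3228, 0.3022, 0.2306]
tool_rot: [-1.483, 0.617, -0.615]
contact_force: [-0.7, 0.0, 0.0]
opening: 0.0856
```

Call:
jog_arm(moves=[[0, 0, 0, 0, 0.15, 0], [0, 0, 0, 0, 0.15, 0], [0, 0, 0, 0, 0.15, 0], [0, 0, 0, 0, 0.15, 0], [0, 0, 0, 0, 0.15, 0], [0, 0, 0, 0, 0.15, 0], [0, 0, 0, 0, 0.15, 0], [0, 0, 0, 0, 0.08, 0]])

```text
t: 2.1
tool_pos: [0.3225, 0.3024, 0.2307]
tool_rot: [-1.027, 1.458, -1.458]
contact_force: [-0.3, 0.4, -0.9]
opening: 0.0854
```

Call:
jog_arm(moves=[[28, 0, 38, 0, 0, 0], [28, 0, 38, 0, 0, 0], [28, 0, 38, 0, 0, 0], [28, 0, 38, 0, 0, 0], [28, 0, 38, 0, 0, 0], [28, 0, 38, 0, 0, 0], [28, 0, 38, 0, 0, 0], [0, 0, 0, 0, 0, 0], [0, 0, 0, 0, 0, 0]])

```text
t: 3.0
tool_pos: [0.5081, 0.0283, 0.2305]
tool_rot: [-1.029, 1.458, -1.456]
contact_force: [-0.2, 0.9, -0.2]
opening: 0.085
```

```bash
python3 - <<'E'
from h import *
import pickle
o=ctrl.get_obs();a=ctrl.get_image("wrist");pickle.dump((o,a),open("w1.pkl","wb"))
cv2.imwrite("pics/w1.png",a[:,:,::-1]);print(o['tool_pos'],tool(o)[1].round(3),o['q'])
for lab,lo,hi,z in(("orange",(5,180,120),(17,255,255),.028),("yellow",(18,130,60),(32,255,255),.0625)):
    for c,s in blobs(mask(a,lo,hi),60)[0]:print(lab,c.round(1),s,ray("wrist",c,z,o)[0].round(4))
E
```

```text
[0.50806599 0.02826446 0.23054088] [[-0.336 -0.002  0.942]
 [-0.942  0.001 -0.336]
 [ 0.    -1.    -0.002]] [-9.09671496e-02 -2.28526037e-01  1.87788982e+00  3.63136214e-04
  1.49406110e+00  2.51155688e-01]
orange [322.4 330.6] [318 320   9  22 172] [ 0.5097 -0.21    0.028 ]
yellow [239.7 108.1] [ 213   82   53   55 1448] [0.5106 0.0892 0.0625]
yellow [494.1 263.5] [ 467  230   45   85 1314] [ 0.7111 -0.155   0.0625]
```

View pics/w1.png

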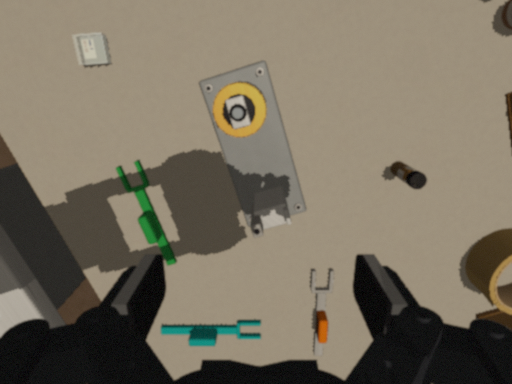

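The wrist view shows the stand's plate with corners at about (200,82), (265,61) and (304,210), and the ring centred at (239,108). The orange spanner has its fork at (321,270) and its block at (322,331).

```bash
python3 - <<'E'
from h import *
import pickle
o,a=pickle.load(open("w1.pkl","rb"))
hsv=cv2.cvtColor(a,cv2.COLOR_RGB2HSV)
# ring outer contour, hull -> rays at top-rim height -> circle
m=mask(a,(18,130,60),(32,255,255));c=max(cv2.findContours(m[:200,:400],0,1)[0],key=cv2.contourArea)[:,0]
h=cv2.convexHull(c)[:,0];P=ray("wrist",h,.0625,o)[:,:2].astype(np.float32)
print("ring",cv2.minEnclosingCircle(P*1000), cv2.fitEllipse(P*1000))
# plate: edges at right/left via gray lines
e=ray("wrist",[(200,82),(265,61),(304,210)],.010,o)[:,:2];print(e,np.linalg.norm(e[0]-e[1]),np.linalg.norm(e[1]-e[2]))
d=e[1]-e[2];print("stand yaw",np.arctan2(-d[0],d[1]))
# lines
g=cv2.cvtColor(a,cv2.COLOR_RGB2GRAY)
L=cv2.createLineSegmentDetector().detect(g[40:250,190:320])[0][:,0]+np.array([190,40,190,40])
for l in L:
    if np.hypot(l[2]-l[0],l[3]-l[1])>30:
        q=ray("wrist",l.reshape(2,2),.01,o);v=q[1]-q[0];print("L",l.round(1),q[:,:2].round(4).tolist(),"ang",round(float(np.arctan2(-v[0],v[1])),3))
L=cv2.createLineSegmentDetector().detect(g[255:384,300:345])[0][:,0]+np.array([300,255,300,255])
for l in L:
    if np.hypot(l[2]-l[0],l[3]-l[1])>12:
        q=ray("wrist",l.reshape(2,2),.008,o);v=q[1]-q[0];print("S",l.round(1),q[:,:2].round(4).tolist(),"ang",round(float(np.arctan2(-v[0],v[1])),3))
E
```

```text
ring ((509.5308837890625, 87.67012023925781), 24.8590145111084) ((509.544677734375, 87.74266815185547), (48.35857391357422, 49.49802780151367), 118.62969970703125)
[[ 0.47649639  0.12534194]
 [ 0.54758967  0.12179622]
 [ 0.53673904 -0.04955746]] 0.07118163614270484 0.1716968812759811
stand yaw -0.06323857419836634
L [190.6 148.8 220.5 151.9] [[0.4389, 0.0634], [0.4692, 0.0489]] ang -2.018
L [220.1 148.3 197.5  82.9] [[0.4702, 0.0528], [0.4737, 0.1254]] ang -0.048
L [266.4  61.7 306.6 208.2] [[0.5487, 0.1207], [0.5403, -0.0484]] ang 3.092
L [198.3  79.9 261.8  59.1] [[0.4756, 0.1279], [0.5451, 0.1246]] ang -1.618
L [251.9  65.7 203.1  81.7] [[0.5333, 0.1221], [0.4796, 0.1246]] ang 1.524
L [285.8 144.3 268.   79.4] [[0.5409, 0.0324], [0.5447, 0.1038]] ang -0.053
S [318.5 368.5 344.1 379.6] [[0.4843, -0.2906], [0.5135, -0.3228]] ang -2.406
S [300.6 359.6 315.7 359.3] [[0.465, -0.2666], [0.4853, -0.2731]] ang -1.883
S [312.1 353.1 312.9 309.4] [[0.4838, -0.2609], [0.5059, -0.1906]] ang -0.305
S [324.5 311.8 329.  323.3] [[0.5194, -0.1996], [0.5199, -0.2196]] ang -3.115
S [318.4 318.1 319.3 338.1] [[0.5088, -0.2066], [0.5005, -0.2391]] ang 2.892
S [314.4 285.9 326.9 286.4] [[0.5182, -0.1562], [0.5333, -0.1624]] ang -1.962
S [326.2 284.3 327.4 268.2] [[0.5333, -0.1591], [0.5413, -0.1365]] ang -0.342
S [330.3 273.1 329.  288.2] [[0.5428, -0.1447], [0.5351, -0.1659]] ang 2.794
S [313.8 305.6 314.2 293.1] [[0.5088, -0.1853], [0.5148, -0.1667]] ang -0.315
S [308.5 288.1 309.3 269.4] [[0.51, -0.1569], [0.5192, -0.1305]] ang -0.335
S [312.5 273.1 311.6 289.4] [[0.5214, -0.1371], [0.5132, -0.16]] ang 2.8
S [317.7 293.1 317.2 306.9] [[0.5191, -0.1682], [0.5125, -0.1887]] ang 2.829
S [314.7 338.1 315.  353.1] [[0.4947, -0.237], [0.4875, -0.2622]] ang 2.865
S [328.2 325.5 326.5 340.6] [[0.5179, -0.2227], [0.5088, -0.2465]] ang 2.774
```

Call:
jog_arm(moves=[[38, 8, 14, 0, 0, 0], [38, 8, 14, 0, 0, 0], [38, 10, 14, 0, 0, 0], [38, 16, 14, 0, 0, 0], [38, 18, 14, 0, 0, 0], [35, 20, 12, 0, 0, 0], [0, 0, 0, 0, 0, 0], [0, 0, 0, 0, 0, 0]])

```text
t: 3.85
tool_pos: [0.51, -0.2093, 0.1506]
tool_rot: [-1.029, 1.457, -1.453]
contact_force: [-0.1, 1.2, 0.3]
opening: 0.0854
```

```bash
python3 - <<'E'
from h import *
import pickle
o=ctrl.get_obs();a=ctrl.get_image("wrist");pickle.dump((o,a),open("w2.pkl","wb"))
cv2.imwrite("pics/w2.png",a[:,:,::-1]);print(o['tool_pos'],tool(o)[1].round(3),o['q'])
m=mask(a,(5,170,80),(17,255,255))
for c,s in blobs(m,100)[0]:print(c.round(1),s,ray("wrist",c,.03,o)[0].round(4))
c=max(cv2.findContours(m,0,1)[0],key=cv2.contourArea)
print(cv2.minAreaRect((ray("wrist",c[:,0],.03,o)[:,:2]*1000).astype(np.float32)))
g=cv2.cvtColor(a,cv2.COLOR_RGB2GRAY)
L=cv2.createLineSegmentDetector().detect(g)[0][:,0]
for l in L:
    if np.hypot(l[2]-l[0],l[3]-l[1])>18:
        q=ray("wrist",l.reshape(2,2),.008,o);v=q[1]-q[0];an=np.arctan(-v[0]/v[1])
        if abs(an+.33)<.12 and (abs(q[:,:2]-[.515,-.18])<.1).all():print("S",l.round(1),q[:,:2].round(4).tolist(),"ang",an.round(3))
E
```

```text
[ 0.50998439 -0.20931457  0.15060355] [[-0.333 -0.001  0.943]
 [-0.943  0.001 -0.333]
 [-0.001 -1.    -0.002]] [-5.24743218e-01 -5.80763104e-02  1.86124198e+00  5.35260296e-04
  1.34017316e+00 -1.85235225e-01]
[259.2 182.2] [253 161  14  43 554] [ 0.5104 -0.2079  0.03  ]
((510.58990478515625, -208.21145629882812), (36.80949020385742, 11.091522216796875), 70.5387191772461)
S [270.4  88.1 270.4 121.9] [[0.5442, -0.1404], [0.5352, -0.1665]] ang -0.33
S [253.5 168.1 254.4 190.6] [[0.5077, -0.2001], [0.5014, -0.2204]] ang -0.305
S [253.4 129.4 253.8 156.9] [[0.5194, -0.1677], [0.5115, -0.1905]] ang -0.334
S [243.1  90.6 244.  126.9] [[0.5221, -0.1347], [0.5124, -0.163]] ang -0.33
S [264.4 186.9 263.7 168.2] [[0.5111, -0.2201], [0.5164, -0.2032]] ang -0.299
S [274.3 120.6 274.5  90.6] [[0.5387, -0.1666], [0.5467, -0.1434]] ang -0.332
S [247.4 121.9 247.2  91.9] [[0.5166, -0.1599], [0.525, -0.1368]] ang -0.347
S [264.4 155.6 264.4 130.6] [[0.5207, -0.1926], [0.5279, -0.1718]] ang -0.335
```

View pics/w2.png

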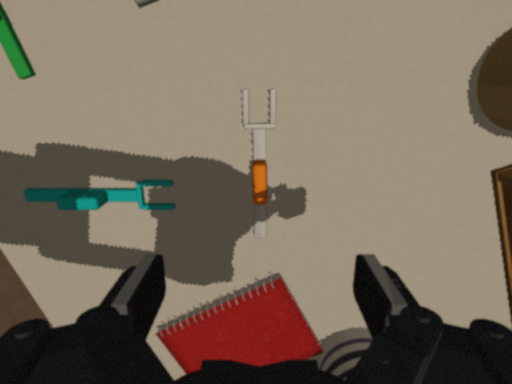

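Call:
jog_arm(moves=[[-1, 35, 0, 0, 0, 0], [0, 35, 0, 0, 0, 0], [0, 35, 0, 0, 0, 0], [0, 25, 0, 0, 0, 0], [0, 10, 0, 0, 0, 0], [0, 6, 0, 0, 0, 0], [0, 0, 0, 0, 0, 0], [0, 0, 0, 0, 0, 0]], grip=45)

```text
t: 4.7
tool_pos: [0.5122, -0.2098, 0.0072]
tool_rot: [-1.028, 1.452, -1.457]
contact_force: [0.4, -0.5, 0.1]
opening: 0.0448
```

Call:
jog_arm(moves=[[0, 0, 0, 0, 0, 0], [0, 0, 0, 0, 0, 0], [0, 0, 0, 0, 0, 0], [0, 0, 0, 0, 0, 0], [0, 0, 0, 0, 0, 0], [0, 0, 0, 0, 0, 0], [0, 0, 0, 0, 0, 0], [0, 0, 0, 0, 0, 0], [0, 0, 0, 0, 0, 0], [0, 0, 0, 0, 0, 0]], grip=5, grip_force=50)

```text
t: 5.7
tool_pos: [0.5116, -0.21, 0.0065]
tool_rot: [-1.028, 1.453, -1.457]
contact_force: [-0.2, 0.1, 5.9]
opening: 0.011
```

Call:
jog_arm(moves=[[0, -15, 0, 0, 0, 0], [0, -30, 0, 0, 0, 0], [0, -35, 0, 0, 0, 0], [0, -35, 0, 0, 0, 0], [0, 0, 0, 0, -0.1, 0], [0, 0, 0, 0, -0.1, 0], [0, 0, 0, 0, -0.09, 0], [-20, 0, 0, 0, 0, 0], [-40, 0, 0, 0, 0, 0], [-40, 0, 0, 0, 0, 0], [-40, 0, 0, 0, 0, 0], [-30, 0, 0, 0, 0, 0]])

```text
t: 6.9
tool_pos: [0.5186, -0.0376, 0.1204]
tool_rot: [-1.186, 1.246, -1.245]
contact_force: [-0.2, -0.3, -1.2]
opening: 0.0112
```

Call:
jog_arm(moves=[[-30, 0, 0, 0, 0, 0], [-25, 0, 0, 0, 0, 0], [-10, 0, 5, 0, 0, 0], [0, 0, 0, 0, 0, 0], [0, 0, 0, 0, 0, 0], [0, 0, 0, 0, 0, 0]])

```text
t: 7.5
tool_pos: [0.5274, 0.024, 0.1203]
tool_rot: [-1.185, 1.247, -1.247]
contact_force: [-0.2, 0.8, -0.6]
opening: 0.0109
```

```bash
python3 - <<'E'
from h import *
import pickle
o=ctrl.get_obs();a=ctrl.get_image("wrist");pickle.dump((o,a),open("w3.pkl","wb"))
cv2.imwrite("pics/w3.png",cv2.resize(a[:,:,::-1],None,fx=1.5,fy=1.5));print(o['tool_pos'],tool(o)[1].round(3),o['q'],o['contact_force'])
E
```

```text
[0.52743845 0.02400223 0.12027581] [[-0.051 -0.     0.999]
 [-0.999 -0.    -0.051]
 [ 0.    -1.    -0.   ]] [-9.53423525e-02 -8.36570377e-02  1.93912291e+00 -3.56739516e-04
  1.28644895e+00 -4.39950029e-02] [-0.19617585  0.78290631 -0.55802313]
```

View pics/w3.png

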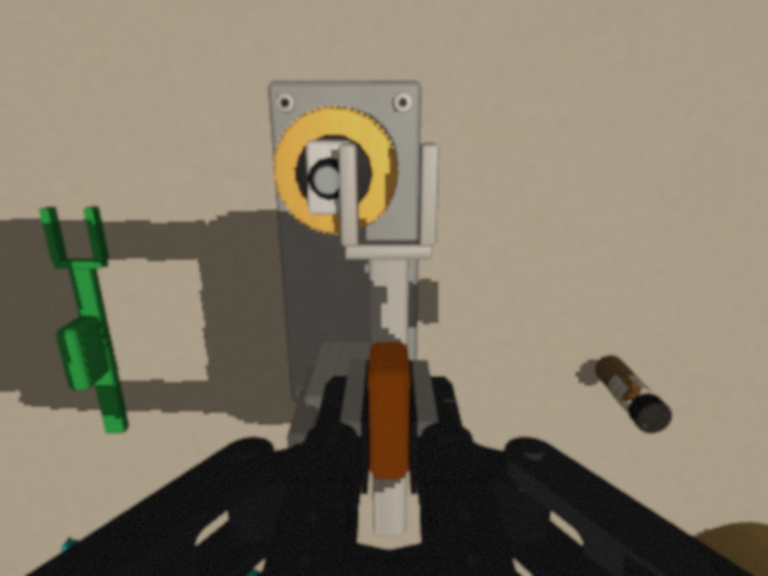

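The fork is offset to the right of the barrel. Its prong tips are at about (348,146) and (429,146), and the lens cap centre is at (327,178) in the 1.5x picture. Now I'll measure the offset precisely.

```bash
python3 - <<'E'
from h import *
import pickle
o,a=pickle.load(open("w3.pkl","rb"))
g=cv2.cvtColor(a,cv2.COLOR_RGB2GRAY)
p,M=tool(o)
def t(uv,z): return ((ray("wrist",uv,z,o)-p)@M*1000)[:,[0,2]].round(1)
L=cv2.createLineSegmentDetector().detect(g[80:190,180:310])[0][:,0]+np.array([180,80,180,80])
for l in L:
    if np.hypot(l[2]-l[0],l[3]-l[1])>10:print(l.round(1),"z.122",t(l.reshape(2,2),.1218).tolist(),"z.084",t(l.reshape(2,2),.084).tolist())
m=mask(a,(18,130,60),(32,255,255));c=max(cv2.findContours(m[:200,:300],0,1)[0],key=cv2.contourArea)[:,0]
h=cv2.convexHull(c)[:,0]
q=t(h,.0625).astype(np.float32);print("ring tool xz",cv2.minEnclosingCircle(q),"cap",t([(218,118.7)],.0885))
d=ray("wrist",h,.0625,o)[:,:2].astype(np.float32)*1000;print(cv2.minEnclosingCircle(d))
E
```

```text
[205.1 110.7 221.6 102.6] z.122 [[-70.0, -22.6], [-73.3, -15.6]] z.084 [[-66.9, -28.7], [-71.0, -19.7]]
[224.6 133.2 210.6 131. ] z.122 [[-60.6, -14.8], [-61.6, -20.7]] z.084 [[-54.9, -18.7], [-56.1, -26.2]]
[203.  120.7 206.9 138.1] z.122 [[-65.9, -23.7], [-58.5, -22.4]] z.084 [[-61.7, -30.1], [-52.3, -28.4]]
[215.6  89.  229.4  89.2] z.122 [[-78.7, -17.8], [-78.7, -12.2]] z.084 [[-77.9, -22.6], [-77.8, -15.4]]
[204.3 119.4 210.7 131.1] z.122 [[-66.5, -23.1], [-61.5, -20.7]] z.084 [[-62.3, -29.3], [-56.1, -26.2]]
[226.2  99.4 227.6 161.9] z.122 [[-74.6, -13.6], [-48.0, -13.9]] z.084 [[-72.7, -17.2], [-39.0, -17.5]]
[240.9  95.5 249.1 115.7] z.122 [[-76.2, -7.5], [-68.0, -4.1]] z.084 [[-74.6, -9.5], [-64.2, -5.2]]
[248.4 116.2 238.6 140.8] z.122 [[-67.8, -4.5], [-57.3, -8.8]] z.084 [[-64.0, -5.6], [-50.8, -11.1]]
[204.9  96.8 202.8 115.7] z.122 [[-75.7, -22.4], [-68.0, -23.7]] z.084 [[-74.0, -28.4], [-64.3, -30.0]]
[200.  130.5 195.4 111.6] z.122 [[-61.8, -25.2], [-69.7, -26.7]] z.084 [[-56.4, -31.9], [-66.4, -33.8]]
[196.2 111.3 201.1  97. ] z.122 [[-69.8, -26.4], [-75.6, -24.0]] z.
[... 2913 characters left out ...]
 [[-32.4, 11.3], [-26.5, 11.3]]
[198.1  80.6 188.3  90.8] z.122 [[-82.0, -24.9], [-78.0, -29.1]] z.084 [[-82.1, -31.5], [-77.0, -36.9]]
[180.8 106.9 180.7  90.6] z.122 [[-71.6, -32.7], [-78.1, -32.3]] z.084 [[-68.9, -41.4], [-77.1, -40.8]]
[268.1 173.6 250.6 173.5] z.122 [[-42.6, 4.1], [-42.7, -3.7]] z.084 [[-32.1, 5.2], [-32.2, -4.7]]
[182.2  80.6 183.7  93.2] z.122 [[-82.1, -31.4], [-77.1, -31.1]] z.084 [[-82.1, -39.7], [-75.8, -39.4]]
[187.4 188.2 183.8 143.1] z.122 [[-35.8, -32.4], [-56.4, -32.6]] z.084 [[-23.5, -41.1], [-49.6, -41.2]]
ring tool xz ((-62.74721145629883, -21.02166748046875), 25.038116455078125) cap [[-63.2 -21.4]]
((509.6015319824219, 87.75257110595703), 25.0234432220459)
```

Call:
jog_arm(moves=[[0, 0, -10, 0, 0, 0], [0, 0, -11.2, 0, 0, 0], [0, 10, 0, 0, 0, 0], [0, 10, 0, 0, 0, 0], [0, 0, 0, 0, 0, 0], [0, 0, 0, 0, 0, 0], [0, 0, 0, 0, 0, 0]])

```text
t: 8.25
tool_pos: [0.5067, 0.0261, 0.1004]
tool_rot: [-1.185, 1.246, -1.246]
contact_force: [0.1, 0.6, -1.0]
opening: 0.0111
```

```bash
python3 - <<'E'
from h import *
import pickle
o=ctrl.get_obs();a=ctrl.get_image("wrist");pickle.dump((o,a),open("w4.pkl","wb"))
p,M=tool(o);print(p,M.round(3).tolist(),o['contact_force'])
def t(uv,z): return ((ray("wrist",uv,z,o)-p)@M*1000)[:,[0,2]].round(1)
m=mask(a,(18,130,60),(32,255,255));c=max(cv2.findContours(m[:200,:400],0,1)[0],key=cv2.contourArea)[:,0]
print("ring",cv2.minEnclosingCircle(t(cv2.convexHull(c)[:,0],.0625).astype(np.float32)))
cv2.imwrite("pics/w4.png",cv2.resize(a[60:200,180:340,::-1],None,fx=4,fy=4,interpolation=2))
E
```

```text
[0.50665222 0.02606121 0.10041972] [[-0.05, 0.0, 0.999], [-0.999, 0.0, -0.05], [-0.0, -1.0, 0.0]] [ 0.13026199  0.59207605 -0.96451088]
ring ((-61.75372314453125, -0.6059945225715637), 24.906566619873047)
```

View pics/w4.png

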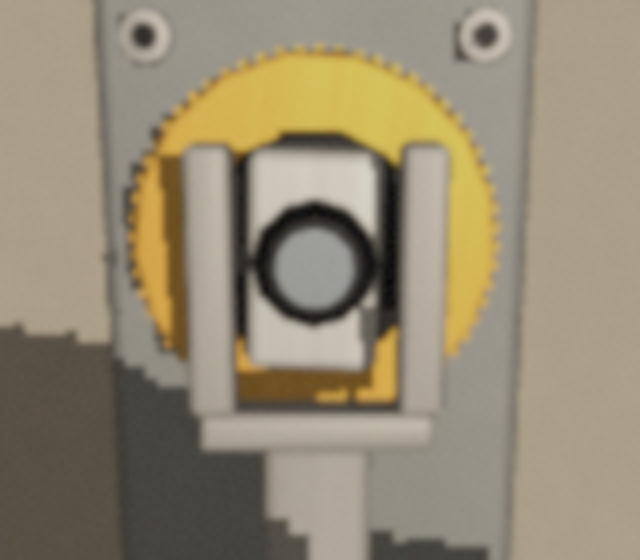

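Call:
jog_arm(moves=[[1, 0, -0.6, 0, 0, 0], [0, 5, 0, 0, 0, 0], [0, 5, 0, 0, 0, 0], [0, 4, 0, 0, 0, 0], [0, 4, 0, 0, 0, 0], [0, 2, 0, 0, 0, 0], [0, 0, 0, 0, 0, 0], [0, 0, 0, 0, 0, 0]])

```text
t: 9.1
tool_pos: [0.5056, 0.0251, 0.0803]
tool_rot: [-1.185, 1.246, -1.246]
contact_force: [0.6, -0.9, -0.2]
opening: 0.0108
```

Call:
jog_arm(moves=[[0, 1.5, 0, 0, 0, 0], [0, 1.5, 0, 0, 0, 0], [0, 0, 0, 0, 0, 0], [0, 0, 0, 0, 0, 0]])

```text
t: 9.5
tool_pos: [0.5056, 0.0251, 0.0773]
tool_rot: [-1.185, 1.246, -1.246]
contact_force: [-0.6, -0.1, -1.8]
opening: 0.0108
```

Call:
jog_arm(moves=[[0, 0.7, 0, 0, 0, 0], [0, 0.7, 0, 0, 0, 0], [0, 0, 0, 0, 0, 0], [0, 0, 0, 0, 0, 0]])

```text
t: 9.9
tool_pos: [0.5058, 0.0251, 0.0765]
tool_rot: [-1.185, 1.246, -1.246]
contact_force: [-2.1, 0.7, 4.9]
opening: 0.0112
```

Call:
jog_arm(moves=[[0, 0, 0, 0, 0, 0], [0, 0, 0, 0, 0, 0], [0, 0, 0, 0, 0, 0], [0, 0, 0, 0, 0, 0], [0, -10, 0, 0, 0, 0], [0, -20, 0, 0, 0, 0], [0, -30, 0, 0, 0, 0], [0, -30, 0, 0, 0, 0], [0, -10, 0, 0, 0, 0], [0, 0, 0, 0, 0, 0], [0, 0, 0, 0, 0, 0]], grip=40)

```text
t: 11.0
tool_pos: [0.5051, 0.0251, 0.1748]
tool_rot: [-1.186, 1.247, -1.245]
contact_force: [0.1, -0.0, 0.6]
opening: 0.04
```

```bash
python3 - <<'E'
from h import *
import pickle
o=ctrl.get_obs();a=ctrl.get_image("wrist");b=ctrl.get_image("side");pickle.dump((o,a,b),open("w5.pkl","wb"))
p,M=tool(o);print(p,M.round(3).tolist(),o['contact_force'])
cv2.imwrite("pics/w5.png",np.hstack([cv2.resize(a[60:330,140:380,::-1],(480,540),interpolation=2),cv2.resize(b[160:260,220:320,::-1],None,fx=3.1,fy=5.4,interpolation=2)]))
m=mask(a,(18,130,60),(32,255,255));c=max(cv2.findContours(m[:,:400],0,1)[0],key=cv2.contourArea)[:,0]
print("ring",cv2.minEnclosingCircle(ray("wrist",cv2.convexHull(c)[:,0],.0625,o)[:,:2].astype(np.float32)*1000))
g=cv2.cvtColor(a,cv2.COLOR_RGB2GRAY)
L=cv2.createLineSegmentDetector().detect(g[60:330,140:380])[0][:,0]+np.array([140,60,140,60])
for l in L:
    if np.hypot(l[2]-l[0],l[3]-l[1])>18:
        q=ray("wrist",l.reshape(2,2),.078,o);v=q[1]-q[0];print("S",l.round(1),q[:,:2].round(4).tolist(),"ang",np.arctan(-v[0]/v[1]).round(3))
E
```

```text
[0.50507749 0.02513284 0.17481197] [[-0.05, -0.001, 0.999], [-0.999, 0.0, -0.05], [-0.0, -1.0, -0.001]] [ 0.07577326 -0.01252495  0.57954679]
ring ((508.89202880859375, 87.88687133789062), 24.782665252685547)
S [299.9 275.7 301.2 244.3] [[0.5357, -0.0502], [0.5371, -0.0208]] ang -0.047
S [310.1 328.5 299.6 276.1] [[0.5442, -0.1052], [0.5355, -0.0506]] ang 0.159
S [217.  253.1 217.6 281.9] [[0.4679, -0.0253], [0.4659, -0.0528]] ang -0.071
S [217.2 280.9 207.5 328.5] [[0.4656, -0.0519], [0.4525, -0.1007]] ang -0.262
S [171.3 286.1 185.5 254.3] [[0.4261, -0.055], [0.4419, -0.0252]] ang -0.487
S [140.1 303.6 160.2 298.7] [[0.3966, -0.0713], [0.4147, -0.0672]] ang -1.346
S [332.9 255.3 346.2 286.1] [[0.5631, -0.0322], [0.575, -0.0624]] ang 0.377
S [358.2 298.9 378.6 303.8] [[0.5858, -0.0759], [0.6037, -0.0818]] ang 1.249
S [246.5 129.4 246.7  90.6] [[0.4984, 0.0741], [0.5002, 0.101]] ang -0.067
S [246.5 233.1 247.7 259.4] [[0.4933, -0.0085], [0.4927, -0.0325]] ang -0.024
S [252.  172.3 276.9 173.9] [[0.5005, 0.0418], [0.5193, 0.0396]] ang 1.456
S [233.2 253.3 235.7 235.5] [[0.4812, -0.026
[... 1748 characters left out ...]
129, 0.0671]] ang -0.04
S [222.1 113.1 224.  144.4] [[0.4817, 0.0865], [0.4812, 0.064]] ang -0.022
S [303.2  60.6 296.3 238.1] [[0.5398, 0.1185], [0.5332, -0.015]] ang -0.049
S [220.7  60.6 222.3  96.9] [[0.4838, 0.1213], [0.4828, 0.0976]] ang -0.04
S [283.2 131.9 294.3 109.4] [[0.5249, 0.071], [0.5332, 0.0865]] ang -0.491
S [378.4 325.5 360.5 321.4] [[0.6051, -0.105], [0.5888, -0.0997]] ang 1.253
S [296.6 153.1 299.3  79.4] [[0.5344, 0.0548], [0.537, 0.1066]] ang -0.051
S [298.1  61.2 223.1  61.3] [[0.5363, 0.1183], [0.4854, 0.1209]] ang 1.52
S [224.  220.6 221.1 149.4] [[0.476, 0.0033], [0.4787, 0.0605]] ang -0.047
S [295.5 174.4 296.2 155.6] [[0.5333, 0.0385], [0.5341, 0.0529]] ang -0.053
```

View pics/w5.png

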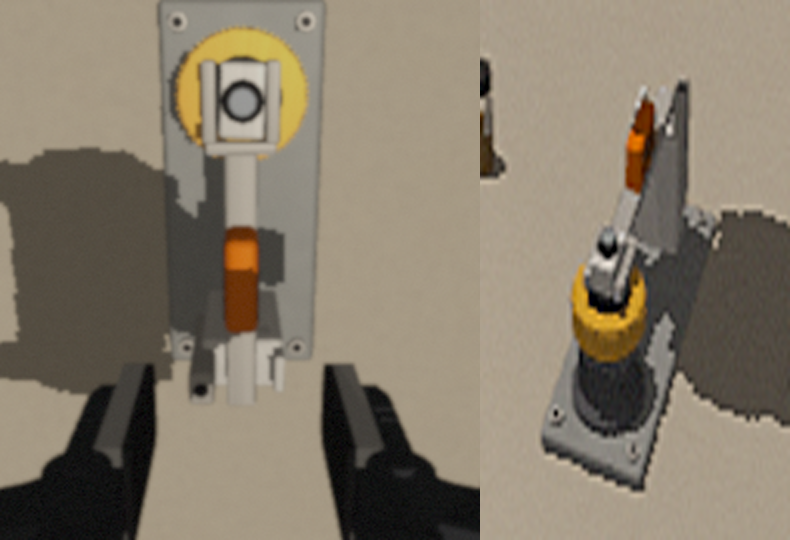

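The spanner is seated. The fork is centred on the flats with the cap at (241,101) in the crop, and the shank lies between the post on the left and the lip on the right. Now I'll move over the ring, pre-rotate anticlockwise and go down.

Call:
jog_arm(moves=[[-15, 0, 0, 0, 0, 0], [-25, 0, 0, 0, 0, 0], [-15, 0, 0.5, 0, 0, 0], [-7.8, 0, 0.5, 0, 0, 0], [0, 0, 0, 0, -0.13, 0], [0, 0, 0, 0, -0.13, 0], [0, 0, 0, 0, -0.13, 0], [0, 0, 0, 0, -0.13, 0], [0, 0, 0, 0, -0.13, 0], [0, 0, 0, 0, 0, 0], [0, 0, 0, 0, 0, 0]], grip=78)

```text
t: 12.2
tool_pos: [0.5098, 0.0879, 0.1757]
tool_rot: [-1.435, 0.759, -0.759]
contact_force: [0.6, 0.3, 0.4]
opening: 0.0781
```

```bash
python3 - <<'E'
from h import *
o=ctrl.get_obs();p,M=tool(o);print(p,M.round(3).tolist(),o['q'],o['wrist_torque'])
print("err tool mm",(np.array([.5092,.0878,.035])-p)@M*1000)
E
```

```text
[0.50976947 0.08785324 0.17569408] [[0.563, -0.0, 0.827], [-0.827, -0.0, 0.563], [-0.0, -1.0, -0.0]] [ 2.68183067e-02 -1.67040346e-01  1.91771141e+00 -1.74040709e-04
  1.39128442e+00 -5.70650409e-01] [0.0028347  0.03520707 0.04827778]
err tool mm [ -0.26905293 140.69427803  -0.44478986]
```

Call:
jog_arm(moves=[[0, 30, 0, 0, 0, 0], [0, 35, 0, 0, 0, 0], [0, 30, -0.4, 0, 0, 0], [0, 20, 0, 0, 0, 0], [0, 15, 0, 0, 0, 0], [0, 10, 0, 0, 0, 0], [0, 0, 0, 0, 0, 0], [0, 0, 0, 0, 0, 0]])

```text
t: 13.0
tool_pos: [0.5103, 0.0876, 0.0367]
tool_rot: [-1.434, 0.756, -0.758]
contact_force: [-0.3, 0.2, 0.5]
opening: 0.0782
```

Call:
jog_arm(moves=[[0, 0, 0, 0, 0, 0], [0, 0, 0, 0, 0, 0], [0, 0, 0, 0, 0, 0], [0, 0, 0, 0, 0, 0], [0, 0, 0, 0, 0, 0], [0, 0, 0, 0, 0, 0], [0, 0, 0, 0, 0, 0], [0, 0, 0, 0, 0, 0]], grip=42, grip_force=50)

```text
t: 13.8
tool_pos: [0.5096, 0.087, 0.0376]
tool_rot: [-1.437, 0.757, -0.757]
contact_force: [-4.7, -2.7, 9.0]
opening: 0.0477
```

```bash
python3 - <<'E'
from h import *
import pickle
o=ctrl.get_obs();p,M=tool(o);print(p,M.round(3).tolist(),o['wrist_torque'],o['contact_force'],o['opening'])
a=ctrl.get_image("wrist");cv2.imwrite("pics/w6.png",a[:,:,::-1])
E
```

```text
[0.50955984 0.08696944 0.037557  ] [[0.565, -0.001, 0.825], [-0.825, -0.002, 0.565], [0.001, -1.0, -0.002]] [-0.50748924  0.97314118  0.01993556] [-4.69071234 -2.70955757  9.00391876] 0.04773300869925684
```

View pics/w6.png

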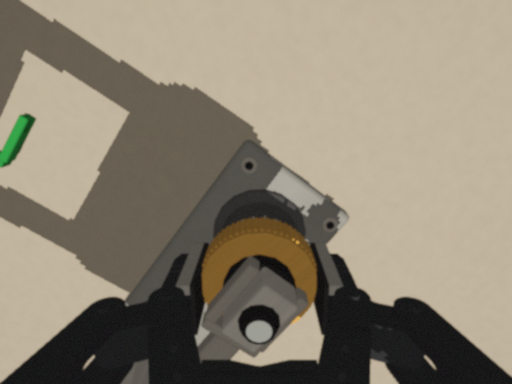

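Call:
jog_arm(moves=[[0, 0, 0, 0, 0.06, 0], [0, 0, 0, 0, 0.08, 0], [0, 0, 0, 0, 0.08, 0], [0, 0, 0, 0, 0.08, 0], [0, 0, 0, 0, 0.08, 0], [0, 0, 0, 0, 0.08, 0], [0, 0, 0, 0, 0.08, 0], [0, 0, 0, 0, 0.06, 0]])

```text
t: 14.65
tool_pos: [0.5093, 0.0869, 0.0376]
tool_rot: [-1.21, 1.211, -1.211]
contact_force: [-5.7, -2.7, 8.7]
opening: 0.0476
```

```bash
cat > s.py <<'E'
from h import *
o=ctrl.get_obs();p,M=tool(o);print(p.round(4),"yaw",np.arctan2(M[1,2],M[0,2]).round(3),"tq",o['wrist_torque'].round(3),"F",o['contact_force'].round(1),o['opening'].round(4),"e6",o['effort'][5].round(3),"t",o['t'])
E
python3 s.py
```

```text
Traceback (most recent call last):
  File "s.py", line 2, in <module>
    o=ctrl.get_obs();p,M=tool(o);print(p.round(4),"yaw",np.arctan2(M[1,2],M[0,2]).round(3),"tq",o['wrist_torque'].round(3),"F",o['contact_force'].round(1),o['opening'].round(4),"e6",o['effort'][5].round(3),"t",o['t'])
                                                                                                                                                           ^^^^^^^^^^^^^^^^^^
AttributeError: 'float' object has no attribute 'round'
```

```bash
sed -i "s/o\['opening'\].round(4)/round(o['opening'],4)/" s.py; python3 s.py
```

```text
[0.5093 0.0869 0.0376] yaw -0.002 tq [-0.459  1.187  0.11 ] F [-5.7 -2.7  8.7] 0.0476 e6 -0.312 t 14.65
```

Call:
jog_arm(moves=[[0, 0, 0, 0, 0.04, 0], [0, 0, 0, 0, 0.04, 0], [0, 0, 0, 0, 0.03, 0]])

```text
t: 14.95
tool_pos: [0.5093, 0.0869, 0.0375]
tool_rot: [-1.157, 1.291, -1.291]
contact_force: [-5.7, -3.1, 9.1]
opening: 0.0477
```

```bash
python3 s.py
```

```text
[0.5093 0.0869 0.0375] yaw -0.111 tq [-0.474  1.178  0.076] F [-5.7 -3.1  9.1] 0.0477 e6 -0.105 t 14.95
```

Call:
jog_arm(moves=[[0, 0, 0, 0, 0.03, 0], [0, 0, 0, 0, 0.03, 0], [0, 0, 0, 0, 0.02, 0]])

```text
t: 15.25
tool_pos: [0.5093, 0.087, 0.0376]
tool_rot: [-1.115, 1.348, -1.349]
contact_force: [-5.1, -3.4, 9.5]
opening: 0.0476
```

```bash
python3 s.py
```

```text
[0.5093 0.087  0.0376] yaw -0.19 tq [-0.393  1.176  0.094] F [-5.1 -3.4  9.5] 0.0476 e6 -0.024 t 15.25
```

Call:
jog_arm(moves=[[0, 0, 0, 0, 0.02, 0], [0, 0, 0, 0, 0.02, 0]])

```text
t: 15.45
tool_pos: [0.5093, 0.087, 0.0376]
tool_rot: [-1.094, 1.377, -1.377]
contact_force: [-6.2, -2.4, 8.8]
opening: 0.0477
```

```bash
python3 s.py
```

```text
[0.5093 0.087  0.0376] yaw -0.23 tq [-0.363  1.145  0.091] F [-6.2 -2.4  8.8] 0.0477 e6 -0.06 t 15.45
```

Call:
jog_arm(moves=[[0, 0, 0, 0, 0.02, 0], [0, 0, 0, 0, 0.02, 0]])

```text
t: 15.65
tool_pos: [0.5092, 0.087, 0.0375]
tool_rot: [-1.071, 1.406, -1.406]
contact_force: [-6.4, -2.8, 7.9]
opening: 0.0476
```

```bash
python3 s.py
```

```text
[0.5092 0.087  0.0375] yaw -0.27 tq [-0.343  1.169  0.089] F [-6.4 -2.8  7.9] 0.0476 e6 -0.06 t 15.65
```

Call:
jog_arm(moves=[[0, 0, 0, 0, 0.02, 0], [0, 0, 0, 0, 0.02, 0]])

```text
t: 15.85
tool_pos: [0.5092, 0.087, 0.0376]
tool_rot: [-1.049, 1.434, -1.435]
contact_force: [-6.1, -2.1, 9.1]
opening: 0.0473
```

```bash
python3 s.py
```

```text
[0.5092 0.087  0.0376] yaw -0.31 tq [-0.33   1.158  0.193] F [-6.1 -2.1  9.1] 0.0473 e6 -0.012 t 15.85
```

Call:
jog_arm(moves=[[0, 0, 0, 0, 0.01, 0], [0, 0, 0, 0, 0, 0]])

```text
t: 16.05
tool_pos: [0.5092, 0.087, 0.0376]
tool_rot: [-1.043, 1.441, -1.441]
contact_force: [-6.4, -2.7, 9.1]
opening: 0.047
```

```bash
python3 s.py
```

```text
[0.5092 0.087  0.0376] yaw -0.319 tq [-0.391  1.129  0.154] F [-6.4 -2.7  9.1] 0.047 e6 0.186 t 16.05
```

Call:
jog_arm(moves=[[0, 0, 0, 0, 0.01, 0], [0, 0, 0, 0, 0, 0]])

```text
t: 16.25
tool_pos: [0.5092, 0.087, 0.0375]
tool_rot: [-1.038, 1.448, -1.448]
contact_force: [-7.1, -2.6, 8.9]
opening: 0.0474
```

```bash
python3 s.py
```

```text
[0.5092 0.087  0.0375] yaw -0.329 tq [-0.401  1.223  0.261] F [-7.1 -2.6  8.9] 0.0474 e6 0.271 t 16.25
```

Call:
jog_arm(moves=[[0, 0, 0, 0, 0.01, 0], [0, 0, 0, 0, 0, 0]])

```text
t: 16.45
tool_pos: [0.5092, 0.0869, 0.0376]
tool_rot: [-1.032, 1.454, -1.455]
contact_force: [-4.9, -2.4, 8.5]
opening: 0.0476
```

```bash
python3 s.py
```

```text
[0.5092 0.0869 0.0376] yaw -0.339 tq [-0.368  1.165  0.315] F [-4.9 -2.4  8.5] 0.0476 e6 0.352 t 16.45
```

Call:
jog_arm(moves=[[0, 0, 0, 0, 0.01, 0], [0, 0, 0, 0, 0.01, 0], [0, 0, 0, 0, 0, 0]])

```text
t: 16.75
tool_pos: [0.5092, 0.087, 0.0375]
tool_rot: [-1.021, 1.468, -1.469]
contact_force: [-5.9, -3.3, 8.8]
opening: 0.0479
```

```bash
python3 s.py
```

```text
[0.5092 0.087  0.0375] yaw -0.358 tq [-0.351  1.195  0.528] F [-5.9 -3.3  8.8] 0.0479 e6 0.569 t 16.75
```

Call:
jog_arm(moves=[[0, 0, 0, 0, 0.005, 0], [0, 0, 0, 0, 0, 0]])

```text
t: 16.95
tool_pos: [0.5092, 0.0869, 0.0376]
tool_rot: [-1.018, 1.471, -1.472]
contact_force: [-5.7, -1.9, 9.6]
opening: 0.0474
```

```bash
python3 s.py;python3 s.py
```

```text
[0.5092 0.0869 0.0376] yaw -0.363 tq [-0.326  1.153  0.569] F [-5.7 -1.9  9.6] 0.0474 e6 0.592 t 16.95
[0.5092 0.0869 0.0376] yaw -0.363 tq [-0.326  1.153  0.569] F [-5.7 -1.9  9.6] 0.0474 e6 0.592 t 16.95
```

Torque is about 0.55 N m, so I'll release and retreat straight up.

Call:
jog_arm(moves=[[0, 0, 0, 0, 0, 0], [0, 0, 0, 0, 0, 0], [0, 0, 0, 0, 0, 0], [0, 0, 0, 0, 0, 0], [0, 0, 0, 0, 0, 0], [0, -10, 0, 0, 0, 0], [0, -25, 0, 0, 0, 0], [0, -35, 0, 0, 0, 0], [0, -35, 0, 0, 0, 0], [0, -35, 0, 0, 0, 0], [0, 0, 0, 0, 0, 0]], grip=78)

```text
t: 18.05
tool_pos: [0.5133, 0.0877, 0.1834]
tool_rot: [-1.003, 1.464, -1.476]
contact_force: [0.7, 0.7, 0.5]
opening: 0.0779
```

Call:
jog_arm(moves=[[45, 0, 0, 0, 0, 0], [40, 0, 0, 0, 0, 0], [20, 0, 0, 0, 0, 0], [0, 0, 0, 0, 0, 0], [0, 0, 0, 0, 0, 0]])

```text
t: 18.55
tool_pos: [0.472, -0.0105, 0.1759]
tool_rot: [-1.013, 1.474, -1.473]
contact_force: [0.1, 0.3, -0.5]
opening: 0.0778
```

```bash
python3 s.py; python3 - <<'E'
from h import *
o=ctrl.get_obs();a=ctrl.get_image("wrist");b=ctrl.get_image("side");t=ctrl.get_image("top")
cv2.imwrite("pics/w7.png",np.hstack([a[:,:,::-1],cv2.resize(b[130:250,220:311,::-1],(288,384),interpolation=2)]))
cv2.imwrite("pics/t7.png",t[:,:,::-1])
g=cv2.cvtColor(a,cv2.COLOR_RGB2GRAY)
for l in cv2.createLineSegmentDetector().detect(g)[0][:,0]:
    if np.hypot(l[2]-l[0],l[3]-l[1])>22:
        q=ray("wrist",l.reshape(2,2),.078,o);v=q[1]-q[0];an=np.arctan(-v[0]/v[1])
        q=(q[:,:2]-[.5092,.0878])@np.array([[.99875,.05],[-.05,.99875]])*1000
        if abs(an)<.3 and abs(q[:,0]).max()<28 and q[:,1].min()>-130 and q[:,1].max()<40:print(l.round(1),q.round(1).tolist(),"rel yaw",(an+.05).round(3))
E
```

```text
[ 0.472  -0.0105  0.1759] yaw -0.366 tq [-0.005  0.026 -0.005] F [ 0.1  0.3 -0.5] 0.0778 e6 -0.01 t 18.55
[269.1  21.9 277.6  62. ] [[11.0, 10.9], [9.1, -14.4]] rel yaw -0.076
[251.   70.5 244.8  49.3] [[-10.0, -13.9], [-9.6, 0.2]] rel yaw -0.023
[258.9  76.1 268.3 114. ] [[-5.9, -19.0], [-7.5, -45.6]] rel yaw -0.061
[224.5  54.3 235.8  75. ] [[-23.7, 1.5], [-20.9, -13.4]] rel yaw 0.188
[242.1  69.3 231.7  39. ] [[-15.5, -11.3], [-15.9, 8.9]] rel yaw 0.02
[234.5  31.  248.9  80.8] [[-12.5, 12.9], [-13.5, -19.8]] rel yaw -0.03
[282.3 166.4 290.3 194.5] [[-9.1, -85.7], [-9.7, -109.1]] rel yaw -0.025
[262.3 153.  253.8 121.4] [[-20.3, -71.3], [-19.0, -47.3]] rel yaw -0.056
[232.7  85.2 222.5  65.3] [[-25.1, -19.1], [-27.4, -4.7]] rel yaw 0.156
[282.8 108.5 273.8  74.2] [[3.5, -45.2], [4.3, -21.1]] rel yaw -0.033
[271.3 118.9 283.1 163.7] [[-6.4, -49.5], [-7.9, -83.9]] rel yaw -0.044
[296.9 161.  284.6 116.8] [[2.5, -85.1], [3.0, -51.1]] rel yaw -0.017
[290.9 125.6 296.5 148.2] [[5.6, -58.5], [4.9, -75.7]] rel yaw -0.042
[290.    0.5 337.6 180.8] [[27.7, 18.7], [27.8, -109.7]] rel yaw 0.001
[280.8  40.6 285.1  64.2] [[15.1, -2.3], [13.6, -17.4]] rel yaw -0.1
[309.9  88.  298.   43.2] [[25.6, -37.7], [25.6, -7.4]] rel yaw -0.0
[318.5 120.5 310.3  89.5] [[25.5, -61.2], [25.6, -38.7]] rel yaw -0.003
```

View pics/w7.png

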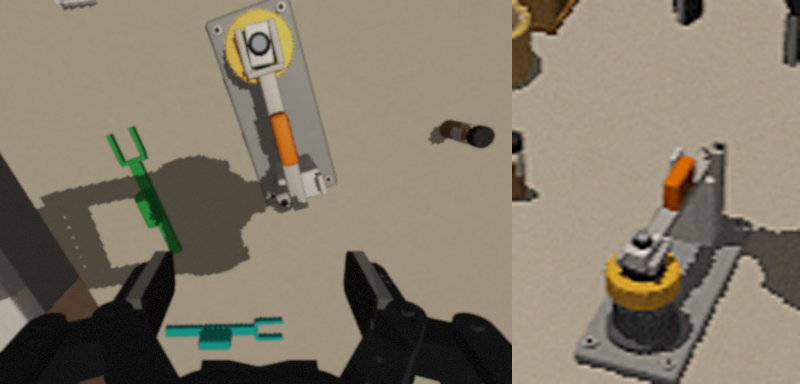

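The spanner is still seated on the flats, with the cap at (259,43). Its shank bears on the post at about (284,202), the ring is free of the gripper, and the small things look undisturbed. Handing in.

```bash
python3 -c "
from station import ctrl
print(ctrl.finish_job())"
```

```text
the job is handed in; nothing more can be done
None
```

The job is done and was handed in at about 18.7 s of the 70 s allowed; no verdict was reported.

- **Spanner:** I set the orange spanner over the barrel flats and lowered it until contact at the shoulder. By the pick-up height its underside was then at 70 mm. I let go of it before tightening.
- **Ring:** I turned the lock ring clockwise in one grasp, with thread drag of about 0.09 N m. Torque began to rise after about 0.85 rad. I stopped at about 0.55 N m net (0.57 N m read, 0.02 N m zero), well under 1 N m.
- **Last checks:** The final pictures show the spanner still on the flats, with its shank 0.02–0.06 rad toward the stop post and bearing on it. The gripper is open and clear, with wrist force and torque back at about zero.
- **Less certain:** I estimated the spanner's final tilt by eye from the side view, and did not measure the barrel's final angle separately. Vial and box were judged by eye in the final wrist view; I did not open the last top picture, so dish and marker are unconfirmed, though the arm stayed well away from both. No check failed.

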